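# Serve one spool from the gravity dispenser

### The job

Let just one spool out of the dispenser that holds the long spools: with the fingertips press the paddle at the tail of its rocker right down, so that the gate at the other end lifts and the front spool rolls into the tray, then let the paddle come up again so that the gate shuts and the next spool rolls down to it. Do not touch or lift the spools themselves, and leave the short-spool dispenser and the other things on the mat alone.

Things in the scene. Friction and masses are not known exactly. Their poses are not given: they have to be found in the camera images.
- long_dispenser: The dispenser with the long spools, the wider of two. Fixed. Plywood chute with clear sides, sloping down towards its -x at 0.245 rad to a tray with a 24 mm lip; three spools lie crosswise in it behind a gate. x from -123 to +117 mm, 93 mm wide, 110 mm high. Origin: underside, on the table; z up, +x up the slope. An aluminium rocker turns on a cross pin at x +22, z 80 mm: gate at its front end, press paddle at its rear end.
- long_dispenser_paddle (a point): Middle of the upper face of the long dispenser's press paddle, an aluminium plate 38 mm (x) by 82 mm (y), 4 mm thick, at the uphill end of the rocker; at rest 106 mm above the table and leaning up towards +x by 14 degrees. Axes at rest are the dispenser's. Nothing is above it or beneath it.
- long_dispenser_gate (a point): Middle of the lower edge of the gate blade, which hangs from a bridge over the chute at the downhill end of the rocker (52 mm above the table when shut; top of the bridge 84 mm). As it rises, a stop comes up through the chute floor and holds the second spool back, so only the front one is let out; when it falls the others roll down to it.
- long_dispenser_tray (a point): Where the centre of a spool lies when it rests against the tray lip: x -106, z 41 mm in the dispenser's frame.
- long_dispenser_rocker (a joint): Angle of the long dispenser's rocker in rad: 0 at rest (gate shut), 0.30 at its stop (paddle down 24 mm, gate fully open). The gate clears the spool at about 0.25; the spool then takes up to a second to reach the lip. The rocker springs back by itself; the paddle takes about 2.5 N to start and 5 N at the stop.
- long_spool_front: Spool of thread, 32 mm diameter, 62 mm long, lying across the long chute, axis along its own y; origin at its centre. The lowest of the three, at the gate: the one to let out. At the start its centre is at x -33, z 60 mm in the dispenser's frame.
- long_spool_middle: Spool of thread, 32 mm diameter, 62 mm long, lying across the long chute, axis along its own y; origin at its centre. The second; it starts at x -2, z 68 mm in the dispenser's frame and ends where the front one began.
- long_spool_rear: Spool of thread, 32 mm diameter, 62 mm long, lying across the long chute, axis along its own y; origin at its centre. The third; it starts at x +30, z 75 mm in the dispenser's frame.
- short_dispenser: The dispenser with the short (38 mm) spools, the narrower of two; leave it alone. Fixed. Plywood chute with clear sides, sloping down towards its -x at 0.245 rad to a tray with a 24 mm lip; three spools lie crosswise in it behind a gate. x from -123 to +117 mm, 69 mm wide, 110 mm high. Origin: underside, on the table; z up, +x up the slope. Rocker like the other's.
- short_dispenser_rocker (a joint): Angle of the short dispenser's rocker in rad, 0 at rest; its paddle is 38 mm by 58 mm and works like the other. To be left alone.
- short_spool_front: Spool of thread, 32 mm diameter, 38 mm long, lying across the short chute, axis along its own y; origin at its centre. The front one of the three in the short dispenser; to be left alone.
- short_spool_middle: Spool of thread, 32 mm diameter, 38 mm long, lying across the short chute, axis along its own y; origin at its centre. The middle one of the three in the short dispenser; to be left alone.
- short_spool_rear: Spool of thread, 32 mm diameter, 38 mm long, lying across the short chute, axis along its own y; origin at its centre. The rear one of the three in the short dispenser; to be left alone.
- shears: Fabric shears lying flat, about 225 mm long and 105 mm wide over the handles, 14 mm thick; origin near the pivot screw, blades along +x, handles along -x. To be left alone.
- thread_cone: Upright cone of thread, 68 mm across the foot, 125 mm high; origin at the centre of its foot. To be left alone.
- pin_tin: Round metal tin of pins with a lid, 67 mm across, 26 mm high; origin at the centre of its underside. To be left alone.

How it is judged:
By the outcome, as a careful person would: the job done as asked, in the order asked, and still so for the second after the job is handed in, with the robot touching nothing.
It also fails if it takes over 32 s, if anything falls off the work surface, if the arm or the gripper's body presses on something with over 40 N, if the wrist force passes 120 N, or if a joint passes its speed limit or range.

### The arm

A 6-joint arm with a two-finger parallel gripper is mounted at the origin on the work surface. World frame = base frame: x ahead of the robot, y to its left, z up, the work surface at z = 0. Lengths are in mm, angles in rad, forces in N, time in s.
With the tool pointing down it reaches from about 350 to 975 mm from the base axis. Payload 7.1 kg.
Tool frame: the origin (TCP) lies midway between the tips of the shut fingers; the grasp point (between the pads) lies 19 mm behind it; z points along the fingers, y is the line along which they close (so a half turn about z gives the same grasp; the last joint's range is limited). The gripper opens to 88 mm and grips with 3 to 60 N. Pads are 20 mm wide; open, the fingers measure 115 mm over their backs; the gripper's body (75 mm by 178 mm) begins 61 mm behind the grasp point.
Start: joints at [1.301, 0.423, 1.63, -0, 1.089, -0.019], TCP at [155.08, 605.438, 222.675] pointing down, gripper open.
Joint ranges: [-3, 3], [-0.9, 2.11], [0.09, 2.58], [-1.31, 4.45], [0.11, 2.69], [-2.54, 2.54]. Speed limits (rad/s): [2.39, 2.39, 3.01, 3.14, 3.14, 3.14].

### API

Orientations are given as a rotation vector (axis times angle).
In Python, from workcell import ctrl gives the robot as it stands.
- The arm moves only by the shell command python3 -m inch 'ROWS' [OPENING]. ROWS is JSON, a list of rows, each an object with "xyz": the shift along the tool's x, y, z in mm, a list of three; "rot": the turn, a rotation vector about the tool's x, y, z in rad, a list of three. In form: [{"xyz": [dx, dy, dz], "rot": [ax, ay, az]}, ...]. A call has 1 to 12 rows; each row is the pose to reach, as a shift and turn from the pose commanded when the call began, along the tool's axes at that moment; what a row does not reach only later rows make up. A row lasts 1/12 s, in which the tool goes at most 41.7 mm and 7.16 degrees, less where a joint would pass 70% of its speed; a pose out of reach is approached as far as the arm can. A call with a gripper value outside its range is refused whole. OPENING is the closure in counts, from 0 (fully open) to 255 (shut), set as the call begins (- or left out, the last holds). The fingers move at their own pace and stop on an object; the grip force is fixed at half the most. Time passes only in rows, so rows that repeat a pose let the fingers close. It gives the time, the measured TCP pose, the force, the opening and the grip force at its end, in the units of the state.
- ctrl.get_obs(): the state, without advancing time (a new reading comes with each control period).
- ctrl.get_image(name): name is "scene" or "top" or "wrist"; returns the picture (400x640x3 uint8, red, green, blue); there is no depth.
- ctrl.camera_model(name): a dict with "fx", "fy", "cx", "cy" (pixels), "position" and "attitude" of the camera in the world. Camera axes: x right, y up, looking along -z (the intrinsics and any distortion apply to the point x, -y, -z); pixel columns grow to the right and rows downward; lengths in mm; the calibration is good to about 2 mm. The wrist camera is an equidistant fisheye: a pixel r from the principal point sees the ray r / f radians off the axis. A picture is of the moment at which its call begins: read the wrist's pose just before it. camera_model takes no time and is no camera call; for the wrist camera it gives the pose at the moment of the call.
- ctrl.close_job(): hands the job in; it is judged then, once.
The state is a dict: "t": time; "qpos": joint angles; "qvel": joint speeds; "joint_torque": joint torques, N m; "ee_pos": TCP position; "orientation": TCP orientation; "ft_force": force on the tool from outside, world axes, zero at the start; "moment": the same for the moment, N m; "width": finger opening in mm; "grasp_force": force on a finger pad.
Only numpy, scipy, OpenCV 4.12 (cv2) and the standard library are available. Lean on these libraries where they do the work, as an engineer would, in place of code of your own. Each camera call takes 0.05 s, during which the arm holds its last target. There are 200 camera calls.

## Working session

There is one attempt and no reset: what is moved stays moved. The work goes in short steps, Python scripts to look and compute and a shell command to move; the robot and the scene stay as the last step left them, time stands still between calls to the robot, and variables do not carry over. Pictures are saved under pics/ and viewed, at most 10 in all, crops included, and the job is handed in when it is done.

```bash
mkdir -p pics
python3 - <<'E'
from workcell import ctrl
import cv2
o=ctrl.get_obs(); print(o['t'],o['ee_pos'],o['orientation'],o['width'])
for n in('top','scene'):
    print(n,ctrl.camera_model(n)); cv2.imwrite(f'pics/{n}0.png',ctrl.get_image(n)[:,:,::-1])
E
```

```text
0.0 [154.94750528 604.91668733 221.9158637 ] [-3.92917221e-01 -3.11669915e+00  2.39624798e-03] 87.73975570109604
top {'fx': 501.47675740950467, 'fy': 501.47675740950467, 'cx': 319.47401951459346, 'cy': 199.3800166519345, 'position': array([ 405.45683733,  -13.78681459, 1313.03112806]), 'attitude': array([ 0.07684073, -0.09074661, -1.59393107])}
scene {'fx': 416.059676153771, 'fy': 416.059676153771, 'cx': 325.75232355069875, 'cy': 205.4510537997346, 'position': array([1282.37237053, -138.22115885,  840.28460757]), 'attitude': array([0.65064407, 0.57271017, 1.31818943])}
```

View pics/top0.png

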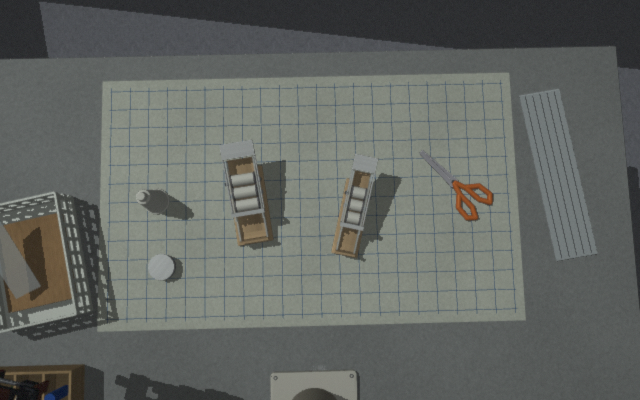

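View pics/scene0.png

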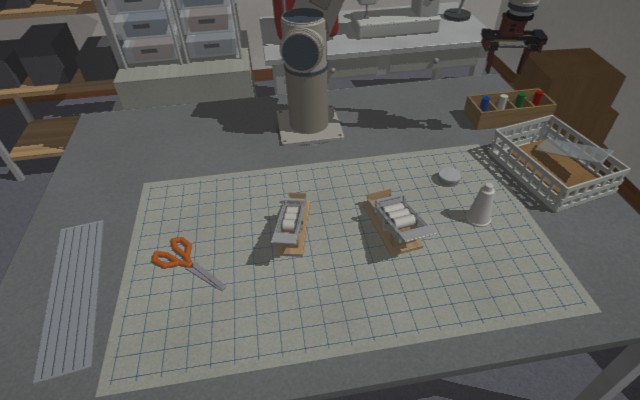

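The long dispenser is the left one in the top view, with its paddle near (237,150) and tray near (253,235). I'll enlarge it to get the corners.

```bash
cat > h.py <<'E'
import numpy as np, cv2
from scipy.spatial.transform import Rotation as R
from workcell import ctrl
def proj(n,P):
    m=ctrl.camera_model(n); c=(np.atleast_2d(P)-m['position'])@R.from_rotvec(m['attitude']).as_matrix()
    return np.c_[m['cx']-m['fx']*c[:,0]/c[:,2], m['cy']+m['fy']*c[:,1]/c[:,2]]
def back(n,uv,z):
    m=ctrl.camera_model(n); u,v=uv
    d=R.from_rotvec(m['attitude']).apply([(u-m['cx'])/m['fx'],-(v-m['cy'])/m['fy'],-1])
    return m['position']+d*(z-m['position'][2])/d[2]
E
python3 - <<'E'
from h import *
i=cv2.imread('pics/top0.png')[130:255,205:290]
j=cv2.imread('pics/scene0.png')[180:260,355:440]
cv2.imwrite('pics/c.png',np.hstack([cv2.resize(i,(400,588),interpolation=2),cv2.resize(j,(400,376),interpolation=2) if 0 else cv2.copyMakeBorder(cv2.resize(j,(400,376),interpolation=2),0,212,0,0,0)]))
print(proj('top',[[155,605,222],[0,0,0]]),proj('scene',[[155,605,222],[0,0,0]]))
E
```

```text
[[ 23.72135834 380.46033951]
 [314.14894939 415.02174202]] [[502.80699173  71.53828671]
 [308.94260766 124.89365198]]
```

View pics/c.png

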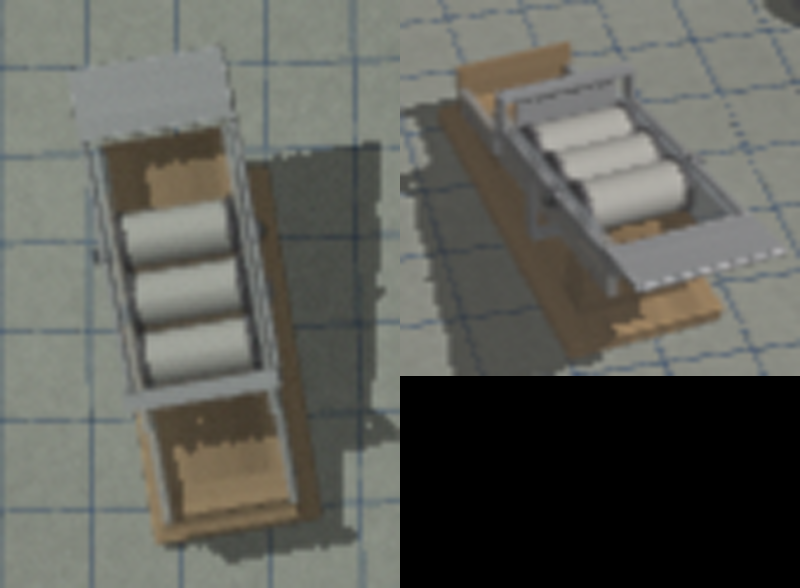

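Crop readings (top part, 4.706× from (205,130)):
- Paddle corners at (72,92), (220,47), (234,120) and (88,142).
- Spool centres at (198,350), (188,290) and (177,232).

In the scene view, the paddle corners in the crop are (610,250), (640,290), (790,250) and (740,212). I'll fit the pose to these.

```bash
cat > fit.py <<'E'
from h import *
from scipy.optimize import least_squares
s=400/85
T=np.array([(72,92),(220,47),(234,120),(88,142),(198,350),(188,290),(177,232)])/s+[205,130]
S=np.array([(210,250),(240,290),(390,250),(343,212)])/s+[355,180]
c,si=19*np.cos(.245),19*np.sin(.245)
def loc(xp):
    f=lambda a,b:[xp+a*c,b*41,106+a*si]
    return np.array([f(1,1),f(1,-1),f(-1,-1),f(-1,1),[-33,0,60],[-2,0,68],[30,0,75]]), np.array([f(-1,-1),f(1,-1),f(1,1),f(-1,1)])
def W(p,L): return R.from_euler('z',p[2]).apply(L)+[p[0],p[1],0]
def res(p):
    a,b=loc(p[3]); return np.r_[(proj('top',W(p,a))-T).ravel(),(proj('scene',W(p,b))-S).ravel()]
best=None
r=least_squares(res,[450,150,0.15,100],loss='soft_l1')
# note scene corner labels are re-associated below if residuals are bad
p=r.x;print(p,r.cost);print(res(p).reshape(-1,2).round(1))
print('paddle',W(p,[[p[3],0,106]]))
o=ctrl.get_obs();Rt=R.from_rotvec(o['orientation']);print(Rt.as_matrix().round(3))
E
python3 fit.py
```

```text
[5.63566837e+02 1.59105801e+02 1.42024168e-01 9.91143109e+01] 11.752728386151773
[[-1.7 -5.1]
 [ 0.1 -0.9]
 [-0.1 -1.1]
 [-2.2 -0.3]
 [ 0.3 -0. ]
 [ 0.1  0.2]
 [ 0.1 -0.3]
 [-1.7 -1.2]
 [-0.9 -1.2]
 [-0.9 -1. ]
 [ 1.1 -1.1]]
paddle [[661.68321639 173.13515341 106.        ]]
[[-0.969  0.248 -0.   ]
 [ 0.248  0.969 -0.001]
 [ 0.    -0.001 -1.   ]]
```

The fit puts the dispenser at (564,159) with yaw 0.142 and the paddle middle at about (662,173). I'll shut the fingers and move above the paddle at travel height.

```bash
python3 -m inch '[{"xyz":[-20,-10,0],"rot":[0,0,-0.03]},{"xyz":[-55,-27,0],"rot":[0,0,-0.08]},{"xyz":[-91,-45,0],"rot":[0,0,-0.13]},{"xyz":[-127,-62,0],"rot":[0,0,-0.18]},{"xyz":[-163,-80,0],"rot":[0,0,-0.23]},{"xyz":[-199,-97,0],"rot":[0,0,-0.28]},{"xyz":[-235,-115,0],"rot":[0,0,-0.33]},{"xyz":[-271,-132,0],"rot":[0,0,-0.39]},{"xyz":[-307,-150,0],"rot":[0,0,-0.39]},{"xyz":[-343,-167,0],"rot":[0,0,-0.39]},{"xyz":[-370,-181,0],"rot":[0,0,-0.39]},{"xyz":[-385,-188,0],"rot":[0,0,-0.39]}]' 255
python3 - <<'E'
from h import *
o=ctrl.get_obs();print(o['t'],o['ee_pos'],R.from_rotvec(o['orientation']).inv().apply(np.array([663.6,173.4,150])-o['ee_pos']).round(1))
E
```

```text
t: 1.1
ee_pos: [483.6, 325.1, 222.4]
orientation: [-0.215, 3.134, -0.001]
ft_force: [0.4, -0.2, 0.1]
width: 11.3
grasp_force: 0.0
1.1 [483.56999761 325.10472751 222.40187648] [-157.7 -174.8   72.5]
```

```bash
python3 -m inch '[{"xyz":[-18,-20,0],"rot":[0,0,0]},{"xyz":[-42,-47,0],"rot":[0,0,0]},{"xyz":[-66,-74,0],"rot":[0,0,0]},{"xyz":[-90,-101,0],"rot":[0,0,0]},{"xyz":[-114,-127,15],"rot":[0,0,0]},{"xyz":[-136,-151,30],"rot":[0,0,0]},{"xyz":[-150,-167,45],"rot":[0,0,0]},{"xyz":[-158,-174,60],"rot":[0,0,0]},{"xyz":[-158,-174,72],"rot":[0,0,0]},{"xyz":[-158,-174,72],"rot":[0,0,0]}]'
python3 - <<'E'
from h import *
o=ctrl.get_obs();print(o['t'],o['ee_pos'],o['width'],R.from_rotvec(o['orientation']).inv().apply(np.array([663.6,173.4,112])-o['ee_pos']).round(1))
a=ctrl.get_image('scene')[:,:,::-1];t=ctrl.get_image('wrist')[:,:,::-1]
cv2.imwrite('pics/d.png',np.hstack([cv2.resize(a[150:270,340:460],(400,400),interpolation=2),cv2.resize(t,(400,250)).copy() if 0 else cv2.resize(t[:,120:520],(400,400))]))
E
```

```text
t: 1.93
ee_pos: [660.0, 176.6, 147.1]
orientation: [0.216, -3.128, 0.001]
ft_force: [-0.1, -0.4, 0.3]
width: 0.8
grasp_force: 0.0
1.9333 [660.01009593 176.56116212 147.13019507] 0.826413267828211 [-3.3 -3.6 35.1]
```

View pics/d.png

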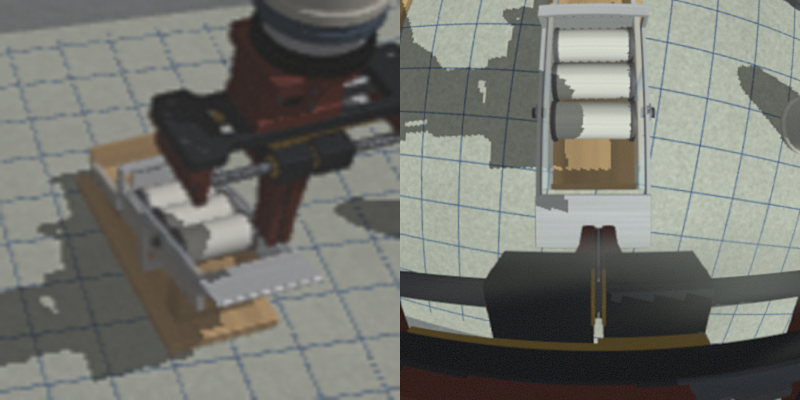

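Run:
```python
from h import *
m=ctrl.camera_model('wrist');o=ctrl.get_obs();print(m,o['ee_pos'])
f=lambda P:((proj('scene',P)-[340,150])*10/3).round()
print(f(m['position']),f(o['ee_pos']),f([661.7,173.1,106]))
# paddle corners in wrist image from fit
def pw(P):
    c=(np.atleast_2d(P)-m['position'])@R.from_rotvec(m['attitude']).as_matrix();x,y,z=c[:,0],-c[:,1],-c[:,2]
    r=np.hypot(x,y);k=np.arctan2(r,z)/r;return np.c_[m['cx']+m['fx']*k*x-120,m['cy']+m['fy']*k*y].round()+[400,0]
from fit import W,loc
print(pw(W([563.57,159.1,.142],loc(99.1)[0])),pw(o['ee_pos']))
```

```text
{'fx': 309.70691628693146, 'fy': 309.70691628693146, 'cx': 318.09720761586743, 'cy': 198.95073375519604, 'position': array([593.27216207, 168.13809775, 312.5369112 ]), 'attitude': array([-0.18588014, -0.2137991 ,  1.70136951])} [660.8713285  177.87309869 150.09619009]
[[260. -20.]] [[273. 228.]] [[258. 273.]]
[5.63566837e+02 1.59105801e+02 1.42024168e-01 9.91143109e+01] 11.752728386151773
[[-1.7 -5.1]
 [ 0.1 -0.9]
 [-0.1 -1.1]
 [-2.2 -0.3]
 [ 0.3 -0. ]
 [ 0.1  0.2]
 [ 0.1 -0.3]
 [-1.7 -1.2]
 [-0.9 -1.2]
 [-0.9 -1. ]
 [ 1.1 -1.1]]
paddle [[661.68321639 173.13515341 106.        ]]
[[-0.99  -0.139 -0.002]
 [-0.139  0.99  -0.   ]
 [ 0.002 -0.    -1.   ]]
[[649. 247.]
 [535. 247.]
 [534. 194.]
 [650. 193.]
 [592.  45.]
 [592.  80.]
 [592. 121.]] [[598. 245.]]
```

The wrist view shows the shut fingertips near (600,228). The paddle corners, (537,195) to (650,247), agree with the fit to within about 3 px. The gate and spools lie uphill in the picture, clear of the fingers. I'll centre and press most of the way.

```bash
python3 -m inch '[{"xyz":[-2,-5,12],"rot":[0,0,0]},{"xyz":[-2,-5,25],"rot":[0,0,0]},{"xyz":[-2,-5,34],"rot":[0,0,0]},{"xyz":[-2,-5,40],"rot":[0,0,0]},{"xyz":[-2,-5,44],"rot":[0,0,0]},{"xyz":[-2,-5,48],"rot":[0,0,0]},{"xyz":[-2,-5,52],"rot":[0,0,0]},{"xyz":[-2,-5,56],"rot":[0,0,0]},{"xyz":[-2,-5,60],"rot":[0,0,0]},{"xyz":[-2,-5,63],"rot":[0,0,0]},{"xyz":[-2,-5,65],"rot":[0,0,0]},{"xyz":[-2,-5,66],"rot":[0,0,0]}]'
```

```text
t: 3.03
ee_pos: [665.5, 172.9, 85.0]
orientation: [-0.218, 3.132, 0.001]
ft_force: [3.9, 2.0, 6.5]
width: 0.6
grasp_force: 2.8
```

```bash
python3 -m inch '[{"xyz":[0,0,1],"rot":[0,0,0]},{"xyz":[0,0,2],"rot":[0,0,0]},{"xyz":[0,0,2],"rot":[0,0,0]},{"xyz":[0,0,2],"rot":[0,0,0]},{"xyz":[0,0,2],"rot":[0,0,0]},{"xyz":[0,0,2],"rot":[0,0,0]}]'
python3 - <<'E'
from h import *
a=ctrl.get_image('scene')[:,:,::-1];t=ctrl.get_image('wrist')[:,:,::-1];b=ctrl.get_image('top')[:,:,::-1]
cv2.imwrite('pics/e.png',np.hstack([cv2.resize(a[150:270,340:460],(400,400),interpolation=2),cv2.resize(t[:,120:520],(400,400))]))
E
```

```text
t: 3.53
ee_pos: [665.6, 172.9, 83.4]
orientation: [-0.218, 3.132, 0.001]
ft_force: [3.5, 0.4, 6.5]
width: 0.5
grasp_force: 2.9
```

View pics/e.png

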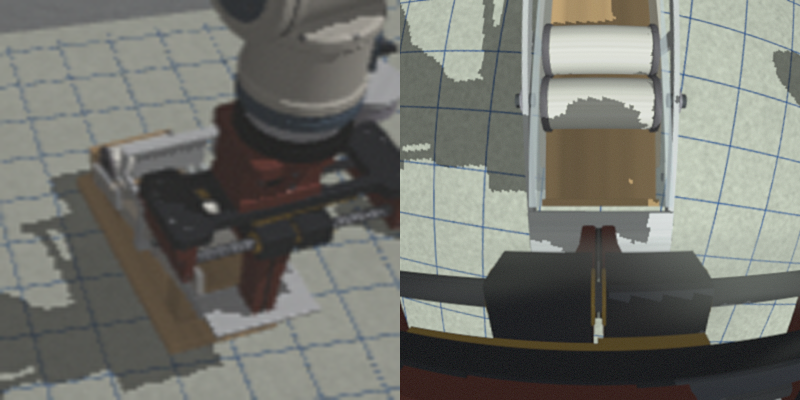

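The gate is up and only two spools are left in the chute, at wrist-view (600,48) and (600,103). The front spool has rolled out. I'll press to the stop and hold briefly.

```bash
python3 -m inch '[{"xyz":[0,0,1],"rot":[0,0,0]},{"xyz":[0,0,2],"rot":[0,0,0]},{"xyz":[0,0,3],"rot":[0,0,0]},{"xyz":[0,0,3],"rot":[0,0,0]},{"xyz":[0,0,3],"rot":[0,0,0]},{"xyz":[0,0,3],"rot":[0,0,0]},{"xyz":[0,0,3],"rot":[0,0,0]},{"xyz":[0,0,3],"rot":[0,0,0]},{"xyz":[0,0,3],"rot":[0,0,0]}]'
```

```text
t: 4.43
ee_pos: [665.8, 173.0, 82.3]
orientation: [-0.218, 3.131, 0.001]
ft_force: [-1.3, -0.6, 18.3]
width: 0.2
grasp_force: 9.0
```

The paddle is at its stop (18 N). I'll let it up smoothly and back well clear.

```bash
python3 -m inch '[{"xyz":[0,0,-4],"rot":[0,0,0]},{"xyz":[0,0,-10],"rot":[0,0,0]},{"xyz":[0,0,-17],"rot":[0,0,0]},{"xyz":[0,0,-25],"rot":[0,0,0]},{"xyz":[0,0,-35],"rot":[0,0,0]},{"xyz":[0,0,-50],"rot":[0,0,0]},{"xyz":[0,0,-70],"rot":[0,0,0]},{"xyz":[0,0,-95],"rot":[0,0,0]},{"xyz":[0,0,-115],"rot":[0,0,0]},{"xyz":[0,0,-125],"rot":[0,0,0]},{"xyz":[0,0,-130],"rot":[0,0,0]},{"xyz":[0,0,-130],"rot":[0,0,0]}]'
python3 -m inch '[{"xyz":[10,0,0],"rot":[0,0,0]},{"xyz":[28,0,0],"rot":[0,0,0]},{"xyz":[46,0,0],"rot":[0,0,0]},{"xyz":[62,0,0],"rot":[0,0,0]},{"xyz":[74,0,0],"rot":[0,0,0]},{"xyz":[80,0,0],"rot":[0,0,0]},{"xyz":[80,0,0],"rot":[0,0,0]},{"xyz":[80,0,0],"rot":[0,0,0]},{"xyz":[80,0,0],"rot":[0,0,0]},{"xyz":[80,0,0],"rot":[0,0,0]},{"xyz":[80,0,0],"rot":[0,0,0]},{"xyz":[80,0,0],"rot":[0,0,0]}]'
python3 - <<'E'
from h import *
a=ctrl.get_image('scene')[:,:,::-1];t=ctrl.get_image('wrist')[:,:,::-1]
cv2.imwrite('pics/f.png',np.hstack([cv2.resize(a[150:270,340:460],(400,400),interpolation=2),cv2.resize(t[:,120:520],(400,400))]))
E
```

```text
t: 5.43
ee_pos: [665.0, 172.8, 210.9]
orientation: [-0.218, 3.132, 0.0]
ft_force: [0.6, -0.3, 0.3]
width: 0.9
grasp_force: 0.0
t: 6.43
ee_pos: [585.8, 161.6, 209.5]
orientation: [0.218, -3.134, 0.0]
ft_force: [-0.6, 0.5, 0.1]
width: 0.5
grasp_force: 0.0
```

View pics/f.png

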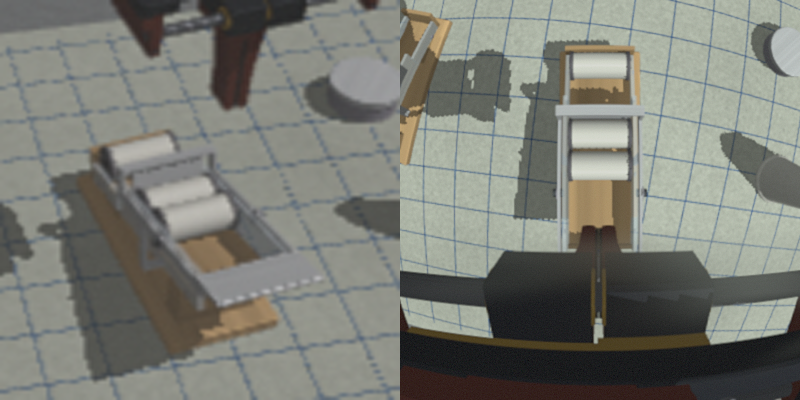

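The front spool lies in the tray against the lip (wrist view (600,65)) and the gate is shut (600,110). The other two have rolled down behind it, at (600,133) and (600,165), and the paddle is up again. I'm handing in.

```bash
python3 -c "
from workcell import ctrl
print(ctrl.close_job())"
```

```text
the job is handed in; nothing more can be done
None
```

One long spool is in the tray, the gate is shut with the next spool against it, nothing else was touched, and the job is handed in after about 6.5 s of robot time.

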